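# Shut the marked air valve in the bench service box

### The arm

A 6-joint arm with a two-finger parallel gripper is mounted at the origin on the work surface. World frame = base frame: x ahead of the robot, y to its left, z up, the work surface at z = 0. Lengths are in m, angles in rad, forces in N, time in s.
With the tool pointing down it reaches from about 0.3 to 0.85 m from the base axis. Payload 5.4 kg.
Tool frame: the origin (TCP) lies at the very end of the fingers, on their centre line; the grasp point (between the pads) lies behind it (robot.grip_depth is the z of the grasp point in the tool frame, in m); z points along the fingers, y is the direction in which the jaws open and shut (so a half turn about z gives the same grasp; the last joint's range is limited). The gripper opens to 85 mm and grips with 20 to 120 N. Pads are 22 mm wide; open, the fingers measure 114 mm over their backs; the gripper's body (76 mm by 85 mm) begins 54 mm behind the grasp point. The pads swing forward as they close: fully open they stand 13 mm farther back than shut.
Start: joints at [-0.21, 0.158, 1.597, -0, 1.386, -0.21], TCP at [0.575, -0, 0.231] pointing down, gripper open.
Joint ranges: [-2.91, 2.91], [-0.94, 2.29], [0.18, 2.7], [-1.29, 4.43], [0.17, 2.64], [-3, 3]. Speed limits (rad/s): [2.57, 2.57, 3.14, 3.14, 3.14, 3.14].

### API

Orientations are given as a rotation vector (axis times angle).
In Python, from station import robot gives the robot as it stands.
- The arm moves only by the tool arm_command, never from a script. Its argument "steps" is a list of rows, each a list of 3 entries, a list of its own where there are three numbers: the turn, a rotation vector about the tool's x, y, z in degrees, then the shift along the tool's x, y, z in m, then the finger opening in m, from 0 to 0.0854. A call has 1 to 12 rows; each row shifts and turns the pose as measured when the row begins, along the tool's axes as they then stand; what a row does not reach is not made up. A row lasts 1/10 s, in which the tool goes at most 50 mm and 8.59 degrees, less where a joint would pass 70% of its speed; a pose out of reach is approached as far as the arm can. A call with a gripper value outside its range is refused whole. The fingers move at their own pace and stop on an object; the grip force is fixed at half the most. Time passes only in rows, so rows that do not move let the fingers close. It gives the time, the measured TCP pose, the force and the opening at its end, in the units of the state.
- robot.get_state(): the state, without advancing time (a new reading comes with each control period).
- robot.read_camera(name): name is "scene" or "side" or "wrist"; returns a dict with "frame" (400x640x3 uint8, red, green, blue), "depth" (400x640 float32, m along the optical axis (not along the pixel's ray), 0 where there is no reading), "fx", "fy", "cx", "cy" (pixels), "dist" ([k1, k2, p1, p2, k3] as OpenCV has them; the pictures are not rectified), "rvec" (rotation vector, rad) and "tvec" (3), from world to camera coordinates, as OpenCV has them; the wrist camera has in their place "mount" (4x4, takes a point from camera to tool coordinates, whose origin is the TCP and whose axes are the flange's). Camera axes: x right, y down, z forward; pixel columns grow to the right and rows downward; lengths in m; the calibration is good to about 2 mm. A picture is of the moment at which its call begins: read the wrist's pose just before it.
- robot.hand_in(): hands the job in, once; it reports no verdict.
Trained networks look in the newest picture that a camera, given by its name, has taken for a name from the list of things; names that differ only in an ending like _2 or _b are one class to them, and where a whole thing is asked for, a point or a joint stands for the part that bears it (a point fixed in the world has none). Each returns a list of dicts, best first, with "conf" (0 to 1); they miss things now and then, are a little off and sometimes report something else, mostly with a low value. They report only what shows in the picture. A call takes as long as a camera call.
- robot.spot_in(camera, label): "at" ([column, row] in pixels, amid what is visible of it).
The state is a dict: "time": time; "q": joint angles; "joint_velocities": joint speeds; "tau": joint torques, N m; "ee_pos": TCP position; "tool_rot": TCP orientation; "contact_force": force on the tool from outside, world axes, zero at the start; "wrist_torque": the same for the moment, N m; "gripper_width": opening from 0.0 (shut) to 1.0 (fully open).
Only numpy, scipy, OpenCV 4.12 (cv2) and the standard library are available. Lean on these libraries where they do the work, as an engineer would, in place of code of your own. Each camera call takes 0.05 s, during which the arm holds its last target. There are 200 camera calls.

### The job

Slide the loose cover plate of the bench's compressed-air box along its guides, right up to the stop at the decked end, to reveal the two valve handles beneath it. Then push the handle that has the round disc at its end (the other is a plain straight bar) a quarter turn until it is fully shut against its stop, square across its pipe. Nothing needs gripping: do not lift or tip the cover, leave the plain handle and the things around the box as they are, and finish with the cover still aside and the robot clear of everything.

Things in the scene. Friction and masses are not known exactly. Their poses are not given: they have to be found in the camera images.
- service_box: Fixed open-topped galvanised box on the bench, 292 (x) by 350 (y) by 97 mm high, origin at the centre of its underside, z up. Its -y half is an open well with two valves, hidden by the cover at first; its +y half has a fixed deck. The side walls (inner faces x = +-139 mm) guide the cover; the end walls (inner faces y = +-168 mm) are its stops; all rise to z = 97 mm.
- well (a point): Centre of the well's mouth, at x = 0, y = -90, z = 85 mm in the box's frame. The well is open from y = -168 to -10 mm and between ledges at x = +-130 mm (the cover rests on these ledges); its floor is 79 mm lower. Two copper pipes run along y through it, 34 mm above the bench, and leave by the -y end wall as far as y = -244 mm.
- deck (a point): Centre of the top of the fixed deck, at x = 0, y = +79, z = 85 mm in the box's frame, level with the ledges. The cover is slid onto it, along the box's +y, until it meets the end wall.
- cover: Loose galvanised plate, 274 (x) by 165 (y) by 4 mm, 0.3 to 0.65 kg, flat in the guides, axes along the box's. Origin at the centre of its underside, 85 mm above the bench. Friction is about 2 to 5 N. In the box's frame its origin starts at y = -80 to -68 mm over the well and is at y = +85 mm against the stop.
- lip (a point): Middle of the top edge of the cover's one upstanding dark steel lip, the thing to push against: 110 mm long along the cover's x, 6 mm thick. This point is at x = 0, y = -35 mm, z = 28 mm in the cover's frame (113 mm above the bench).
- marked_handle (a joint): Angle of the marked valve's handle (rad): 0 = open, pointing along the box's +y (along its pipe); it grows clockwise seen from above to 1.571 = fully shut, pointing along the box's +x, against its stop. Starts between 0 and 0.25. It stays where it is left; turning takes about 0.13 N m.
- marked_pivot (a point): Point on the marked handle's vertical turning axis at its top, 74 mm above the bench; in the box's frame y = -125 mm, x = -78 or +34 mm (the valves change places). The black handle is a bar 14 mm wide, from 58 to 74 mm above the bench, from 12 mm behind the axis to a flat round disc of 36 mm diameter, as tall as the bar, centred 68 mm from the axis.
- marked_tip (a point): Centre of the top of the marked handle's end disc, 68 mm from the turning axis, 74 mm above the bench; moves with the handle.
- plain_handle (a joint): Angle of the other valve's handle, same sense and range; starts between 0 and 0.1 and must be left alone.
- plain_pivot (a point): Point on the turning axis of the plain handle, like marked_pivot, in the other of the two places. Its handle is a straight black bar 14 mm wide, 16 mm tall, reaching 86 mm from the axis, without a disc.
- plain_tip (a point): Point on the top of the plain handle's bar, 68 mm from its turning axis; moves with the handle.
- junction_box: Bystander: loose open galvanised junction box, 100 by 100 by 54 mm, origin at the centre of its underside, on the bench beyond the box's +y end.
- pliers: Bystander: loose blue and yellow pliers lying flat along y, about 185 by 60 by 14 mm, origin near the middle of the underside, on the bench beyond the box's +y end, on its far (+x) side.
- breaker: Bystander: loose black double circuit breaker, 60 by 75 by 78 mm, origin at the centre of its underside, on the bench beyond the box's -y end.

How it is judged:
By the outcome, as a careful person would: the job done as asked, in the order asked, and still so for the second after the job is handed in, with the robot touching nothing.
It also fails if it takes over 45 s, if anything falls off the work surface, if the arm or the gripper's body presses on something with over 40 N, if the wrist force passes 120 N, or if a joint passes its speed limit or range.

## Working session

There is one attempt and no reset: what is moved stays moved. The work goes in short steps, Python scripts to look and compute and a tool call to move; the robot and the scene stay as the last step left them, time stands still between calls to the robot, and variables do not carry over. Pictures are saved under pics/ and viewed, about 8 in all and at most 12, crops included, and the job is handed in when it is done.

Besides the shell and the picture viewer there is one more tool, called after ">>>" as name(argument=value, ...), one argument or row to a line, values as JSON. arm_command: Moves the arm, as the interface text tells. Its arguments: {"type":"object","properties":{"steps":{"type":"array"}},"required":["steps"]}

```bash
mkdir -p pics; cat > h.py <<'E'
import numpy as np, cv2
from scipy.spatial.transform import Rotation as R
from station import robot
def cam(n):
    s=robot.get_state(); c=robot.read_camera(n)
    K=np.array([[c['fx'],0,c['cx']],[0,c['fy'],c['cy']],[0,0,1.]]); d=np.array(c['dist'],float)
    if 'mount' in c:
        T=np.eye(4);T[:3,:3]=R.from_rotvec(s['tool_rot']).as_matrix();T[:3,3]=s['ee_pos'];T=T@np.array(c['mount'])
    else:
        T=np.eye(4);T[:3,:3]=R.from_rotvec(np.ravel(c['rvec'])).as_matrix();T[:3,3]=np.ravel(c['tvec']);T=np.linalg.inv(T)
    return c,K,d,T
def rays(K,d,T,uv):
    p=cv2.undistortPoints(np.array(uv,float).reshape(-1,1,2),K,d).reshape(-1,2)
    return np.c_[p,np.ones(len(p))]
def onplane(K,d,T,uv,z):
    r=rays(K,d,T,uv)@T[:3,:3].T
    return T[:3,3]+r*((z-T[2,3])/r[:,2])[:,None]
def cloud(c,K,d,T):
    v,u=np.mgrid[0:400,0:640]
    r=rays(K,d,T,np.c_[u.ravel(),v.ravel()])*c['depth'].reshape(-1,1)
    P=r@T[:3,:3].T+T[:3,3]; P[c['depth'].ravel()==0]=np.nan
    return P.reshape(400,640,3)
def save(c,n): cv2.imwrite('pics/'+n+'.png',c['frame'][:,:,::-1])
E
python3 - <<'E'
from h import *
s=robot.get_state();print(s)
ims=[]
for n in ['scene','side']:
    c,K,d,T=cam(n); ims.append(c['frame']); print(n,T[:3,3].round(3))
    for l in ['service_box','cover','lip','breaker','junction_box','pliers']:
        for r in robot.spot_in(n,l)[:2]:
            print(l,r, cloud(c,K,d,T)[int(r['at'][1]),int(r['at'][0])].round(3))
    save(c,'a_'+n)
    np.save(n+'.npy',cloud(c,K,d,T))
E
```

```text
{'time': 0.0, 'q': array([-2.10095879e-01,  1.59077686e-01,  1.59828704e+00,  1.43883766e-05,
        1.38617628e+00, -2.10115365e-01]), 'joint_velocities': array([ 0.00130877,  0.00160578,  0.00025094,  0.00095091,  0.00076422,
       -0.00157951]), 'tau': array([ 1.96016467e-04, -3.96006632e+01, -3.31426942e+01, -2.07608541e-04,
        8.36965773e-03, -3.09808388e-05]), 'ee_pos': array([5.74382882e-01, 1.17238616e-04, 2.30273361e-01]), 'tool_rot': array([-2.22026111e+00, -2.22029848e+00,  1.64564028e-03]), 'contact_force': array([ 0.14782864, -0.06691656, -0.73250694]), 'wrist_torque': array([ 0.04834436,  0.06271035, -0.00496031]), 'gripper_width': 0.9990098751892486}
scene [ 0.871 -0.422  0.883]
service_box {'at': [329.4, 193.6], 'conf': 0.87} [0.539 0.046 0.087]
cover {'at': [305.4, 218.6], 'conf': 0.66} [ 0.539 -0.041  0.089]
lip {'at': [305.0, 218.4], 'conf': 0.71} [ 0.539 -0.041  0.089]
breaker {'at': [222.5, 311.0], 'conf': 0.82} [ 0.536 -0.299  0.069]
junction_box {'at': [355.0, 124.3], 'conf': 0.68} [0.61  0.012 0.377]
pliers {'at': [399.2, 138.1], 'conf': 0.62} [0.549 0.354 0.014]
side [ 0.36  -0.863  0.711]
service_box {'at': [297.2, 246.4], 'conf': 0.64} [ 0.491 -0.14   0.097]
cover {'at': [302.9, 220.2], 'conf': 0.78} [ 0.516 -0.073  0.114]
lip {'at': [303.5, 220.0], 'conf': 0.96} [ 0.518 -0.076  0.116]
junction_box {'at': [235.1, 169.0], 'conf': 0.88} [0.389 0.334 0.034]
junction_box {'at': [304.2, 218.1], 'conf': 0.73} [ 0.528 -0.036  0.091]
pliers {'at': [279.5, 160.8], 'conf': 0.46} [0.536 0.4   0.013]
```

View pics/a_scene.png

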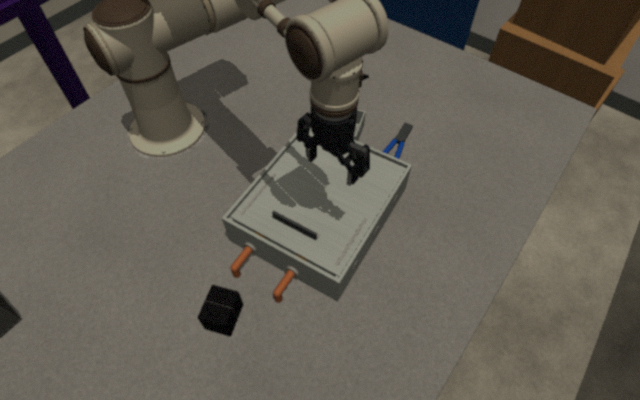

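View pics/a_side.png

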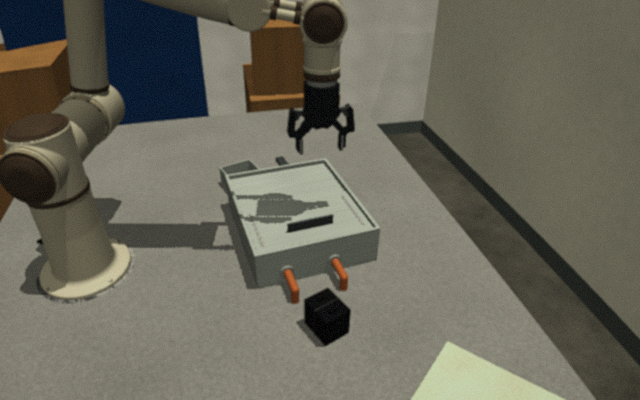

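The pictures show the box under the gripper. The dark lip runs (273,214)–(317,237) in scene and (288,225)–(333,218) in side. The breaker is at the -y end, the junction box and pliers at the +y end. Next I fit the box outline and the lip from depth.

```bash
python3 - <<'E'
from h import *
A={n:np.load(n+'.npy') for n in ['scene','side']}
for n,P in A.items():
    Q=P.reshape(-1,3); 
    q=Q[(Q[:,2]>.082)&(Q[:,2]<.103)&(Q[:,0]>.33)&(Q[:,0]<.72)&(Q[:,1]>-.2)&(Q[:,1]<.3)]
    H,_,_=np.histogram2d(q[:,0],q[:,1],bins=[78,100],range=[[.33,.72],[-.2,.3]])
    m=(H>0).astype(np.uint8); k,l,st,_=cv2.connectedComponentsWithStats(m); b=1+np.argmax(st[1:,4])
    ix=((q[:,0]-.33)/.005).astype(int).clip(0,77);iy=((q[:,1]+.2)/.005).astype(int).clip(0,99)
    w=q[l[ix,iy]==b]
    print(n,len(w),cv2.minAreaRect((w[:,:2]*1000).astype(np.float32)))
    t=Q[(Q[:,2]>.105)&(Q[:,2]<.118)&(Q[:,0]>.4)&(Q[:,0]<.65)&(Q[:,1]>-.13)&(Q[:,1]<.02)]
    if len(t): print('lip',len(t),t.mean(0).round(4),t.min(0).round(3),t.max(0).round(3),cv2.minAreaRect((t[:,:2]*1000).astype(np.float32)))
for n,uv in [('scene',[(273,214),(317,237),(294,225)]),('side',[(288,224),(333,217),(310,220)]),('scene',[(223.5,219),(337,276),(409,164)])]:
    c,K,d,T=cam(n); print(n,onplane(K,d,T,uv,.113 if uv[0][0]!=223.5 else .097).round(3))
E
```

```text
scene 14152 ((522.4075317382812, 34.644622802734375), (294.4371032714844, 352.81671142578125), 6.6785783767700195)
lip 197 [ 0.5371 -0.0764  0.111 ] [ 0.482 -0.086  0.105] [ 0.591 -0.067  0.117] ((536.5406494140625, -76.11601257324219), (108.80314636230469, 7.783498287200928), 7.103479385375977)
side 9998 ((522.21337890625, 37.88725280761719), (292.1947937011719, 357.8656005859375), 6.693007946014404)
lip 224 [ 0.5319 -0.0752  0.111 ] [ 0.479 -0.086  0.105] [ 0.587 -0.065  0.117] ((533.1857299804688, -74.82495880126953), (108.93806457519531, 11.399914741516113), 8.369134902954102)
scene [[ 0.488 -0.086  0.113]
 [ 0.597 -0.073  0.113]
 [ 0.541 -0.08   0.113]]
side [[ 0.483 -0.079  0.113]
 [ 0.588 -0.076  0.113]
 [ 0.534 -0.075  0.113]]
scene [[ 0.404 -0.154  0.097]
 [ 0.677 -0.112  0.097]
 [ 0.642  0.223  0.097]]
```

>>> arm_command(
  steps=[
    [[0,0,-6.7],[0,0,0],0.03],
    [[0,0,0],[-0.035,-0.017,0],0.03],
    [[0,0,0],[-0.035,-0.017,0],0.03],
    [[0,0,0],[-0.03,-0.014,0],0.03],
    [[0,0,0],[0,0,0.04],0.03],
    [[0,0,0],[0,0,0.04],0.03],
    [[0,0,0],[0,0,0],0.03],
  ],
)

```text
time: 1.55
ee_pos: [0.5401, -0.1097, 0.1518]
tool_rot: [2.076, 2.349, 0.003]
contact_force: [-0.8, 0.9, -0.9]
gripper_width: 0.351
```

```bash
cat >> h.py <<'E'
B=np.array([.522,.036]);YAW=np.radians(6.7)
def tobox(p):
    p=np.array(p)[:2]-B; c,s=np.cos(YAW),np.sin(YAW); return np.array([c*p[0]+s*p[1],-s*p[0]+c*p[1]])
def st():
    s=robot.get_state(); M=R.from_rotvec(s['tool_rot']).as_matrix()
    print('t',round(s['time'],2),'box xy',tobox(s['ee_pos']).round(4),'z',s['ee_pos'][2].round(4),'toolx yaw',np.degrees(np.arctan2(M[0,1],M[0,0])).round(2),'xdir',M[:,0].round(3),'zdir',M[:,2].round(3),'F',s['contact_force'].round(1),'w',round(s['gripper_width'],3))
E
python3 - <<'E'
from h import *
st()
c,K,d,T=cam('side'); cv2.imwrite('pics/b.png',cv2.resize(c['frame'][120:320,180:440,::-1],None,fx=3,fy=3))
E
```

```text
t 1.55 box xy [ 0.001  -0.1468] z 0.1518 toolx yaw 97.06 xdir [-0.123  0.992 -0.003] zdir [ 0.006 -0.003 -1.   ] F [-0.8  0.9 -0.9] w 0.351
```

View pics/b.png

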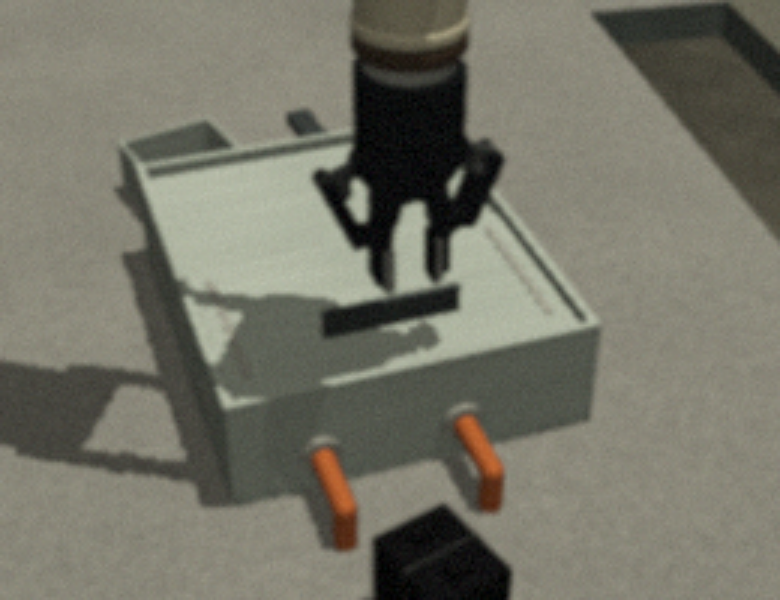

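The gripper is behind the lip with the fingers slightly open. Lowering next.

>>> arm_command(
  steps=[
    [[0,0,0],[0,0,0.03],0.03],
    [[0,0,0],[0,0,0.025],0.03],
    [[0,0,0],[0.006,0,0.002],0.03],
    [[0,0,0],[0.01,0,0],0.03],
    [[0,0,0],[0.01,0,0],0.03],
    [[0,0,0],[0.015,0,0],0.03],
    [[0,0,0],[0.015,0,0],0.03],
  ],
)

```text
time: 2.3
ee_pos: [0.5459, -0.0555, 0.1126]
tool_rot: [2.054, 2.329, 0.016]
contact_force: [0.3, -3.8, 1.1]
gripper_width: 0.358
```

```bash
python3 - <<'E'
from h import *
st()
E
```

```text
t 2.3 box xy [ 0.0131 -0.0936] z 0.1126 toolx yaw 97.15 xdir [-0.124  0.992 -0.021] zdir [ 0.034 -0.016 -0.999] F [ 0.3 -3.8  1.1] w 0.358
```

```bash
python3 - <<'E'
from h import *
c,K,d,T=cam('side'); cv2.imwrite('pics/c.png',cv2.resize(c['frame'][120:320,180:440,::-1],None,fx=3,fy=3))
st(); print(robot.get_state()['q'])
for l in ['lip','cover']: print(l,robot.spot_in('side',l)[:2])
P=cloud(c,K,d,T)
t=P[200:240,270:350].reshape(-1,3);t=t[(t[:,2]>.1)&(t[:,2]<.118)];print(len(t),t.mean(0))
E
```

```text
t 2.35 box xy [ 0.0129 -0.091 ] z 0.1124 toolx yaw 97.22 xdir [-0.126  0.992 -0.018] zdir [ 0.033 -0.014 -0.999] F [1.6 1.3 0.4] w 0.353
[-0.3154862   0.18729014  1.81269143 -0.00319788  1.10561623 -0.44037473]
lip [{'at': [294.8, 219.6], 'conf': 0.62}, {'at': [292.0, 247.8], 'conf': 0.59}]
cover [{'at': [296.1, 217.6], 'conf': 0.96}, {'at': [326.5, 236.7], 'conf': 0.61}]
234 [ 0.52608534 -0.04862909  0.10838841]
```

View pics/c.png

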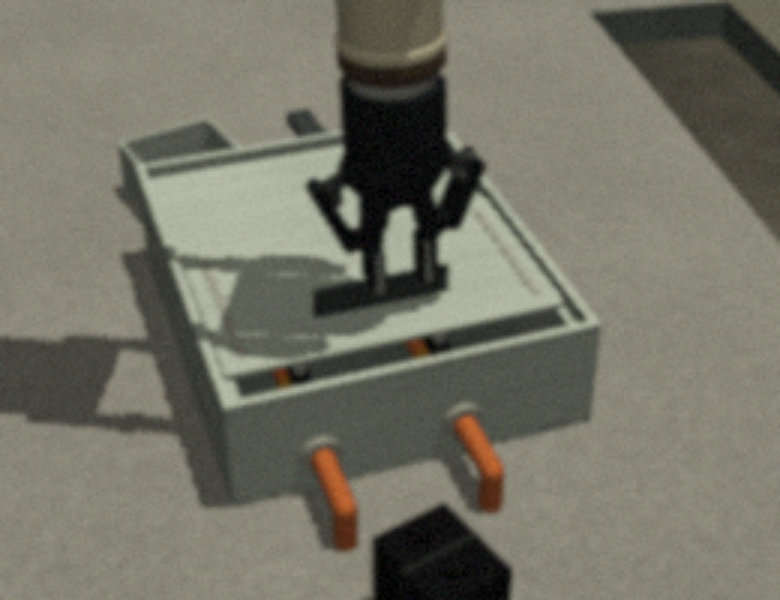

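The cover has opened about 27 mm, but the fingers sit at the very top of the lip and the tool is slightly tilted. I'll back off, level the tool and go lower.

>>> arm_command(
  steps=[
    [[0,0,0],[-0.025,0,-0.002],0.03],
    [[1.8,1.0,0],[-0.005,-0.013,0],0.03],
    [[0,0,0],[0,0,0.01],0.03],
    [[0,0,0],[0,0,0.01],0.03],
    [[0,0,0],[0,0,0],0.03],
  ],
)

```text
time: 2.95
ee_pos: [0.5352, -0.0844, 0.0913]
tool_rot: [-2.073, -2.355, -0.0]
contact_force: [-0.5, 0.4, 0.0]
gripper_width: 0.353
```

```bash
python3 - <<'E'
from h import *
st()
E
```

```text
t 2.95 box xy [-0.0009 -0.1211] z 0.0913 toolx yaw 97.3 xdir [-0.127  0.992  0.003] zdir [-0.003  0.003 -1.   ] F [-0.5  0.4  0. ] w 0.353
```

>>> arm_command(
  steps=[
    [[0,0,0.6],[0.005,0,-0.005],0.03],
    [[0,0,0],[0.012,0,0],0.03],
    [[0,0,0],[0.015,0,0],0.03],
    [[0,0,0],[0.015,0,0],0.03],
    [[0,0,0],[0.015,0,0],0.03],
  ],
)

```text
time: 3.45
ee_pos: [0.5276, -0.0186, 0.0964]
tool_rot: [-2.088, -2.344, 0.001]
contact_force: [0.4, -2.0, -1.8]
gripper_width: 0.352
```

```bash
python3 - <<'E'
from h import *
st()
E
```

```text
t 3.45 box xy [-0.0008 -0.0548] z 0.0964 toolx yaw 96.63 xdir [-0.115  0.993  0.001] zdir [-0.002  0.001 -1.   ] F [ 0.4 -2.  -1.8] w 0.352
```

>>> arm_command(
  steps=[
    [[0,0,0],[0.015,0,0],0.03],
    [[0,0,0],[0.015,0,0],0.03],
    [[0,0,0],[0.015,0,0],0.03],
    [[0,0,0],[0.015,0,0],0.03],
    [[0,0,0],[0.01,0,0],0.03],
  ],
)

```text
time: 3.95
ee_pos: [0.5171, 0.0595, 0.0964]
tool_rot: [-2.082, -2.35, 0.003]
contact_force: [0.4, -2.8, -1.1]
gripper_width: 0.349
```

```bash
python3 - <<'E'
from h import *
st()
E
```

```text
t 3.95 box xy [-0.0021  0.0239] z 0.0964 toolx yaw 96.9 xdir [-0.12   0.993  0.   ] zdir [-0.003 -0.    -1.   ] F [ 0.4 -2.8 -1.1] w 0.349
```

>>> arm_command(
  steps=[
    [[0,0,0],[0.006,0,0],0.03],
    [[0,0,0],[0.005,0,0],0.03],
    [[0,0,0],[0.005,0,0],0.03],
  ],
)

```text
time: 4.25
ee_pos: [0.515, 0.0728, 0.0969]
tool_rot: [2.075, 2.351, -0.017]
contact_force: [-0.8, -34.9, 1.8]
gripper_width: 0.35
```

```bash
python3 - <<'E'
from h import *
st()
E
```

```text
t 4.25 box xy [-0.0026  0.0374] z 0.0969 toolx yaw 97.14 xdir [-0.124  0.992 -0.012] zdir [-0.002 -0.012 -1.   ] F [ -0.8 -34.9   1.8] w 0.35
```

The cover is against the stop, at 35 N. I'll back off, rise, close the fingers and look into the well.

>>> arm_command(
  steps=[
    [[0,0,0],[-0.02,0,0],0.03],
    [[0,0,0],[0,0,-0.045],0.0],
    [[0,0,0],[0,0,-0.045],0.0],
    [[0,0,0],[-0.045,0,-0.02],0.0],
    [[0,0,0],[-0.045,0,-0.02],0.0],
    [[0,0,0],[-0.04,0,-0.02],0.0],
    [[0,0,0],[0,0,0],0.0],
  ],
)

```text
time: 4.95
ee_pos: [0.5342, -0.0769, 0.2548]
tool_rot: [2.074, 2.353, -0.014]
contact_force: [0.6, 0.3, 0.8]
gripper_width: 0.001
```

```bash
python3 - <<'E'
from h import *
st()
c,K,d,T=cam('wrist'); save(c,'w1'); P=cloud(c,K,d,T); np.save('w.npy',P)
for l in ['marked_handle','marked_tip','marked_pivot','plain_handle','plain_pivot']:
    for r in robot.spot_in('wrist',l)[:2]: print(l,r,tobox(onplane(K,d,T,[r['at']],.074)[0]).round(4))
cs,Ks,ds,Ts=cam('scene'); save(cs,'s2')
E
```

```text
t 4.95 box xy [-0.001  -0.1136] z 0.2548 toolx yaw 97.21 xdir [-0.126  0.992 -0.01 ] zdir [-0.002 -0.01  -1.   ] F [0.6 0.3 0.8] w 0.001
marked_handle {'at': [350.8, 133.6], 'conf': 0.68} [ 0.034  -0.0687]
marked_tip {'at': [353.8, 130.0], 'conf': 0.87} [ 0.0372 -0.0647]
marked_tip {'at': [318.9, 136.5], 'conf': 0.71} [-0.0012 -0.0722]
marked_pivot {'at': [350.9, 150.2], 'conf': 0.67} [ 0.0349 -0.0871]
plain_handle {'at': [253.5, 141.9], 'conf': 0.78} [-0.0742 -0.0787]
plain_pivot {'at': [258.2, 158.6], 'conf': 0.62} [-0.0699 -0.0975]
plain_pivot {'at': [323.4, 26.3], 'conf': 0.38} [0.0024 0.0382]
```

View pics/w1.png

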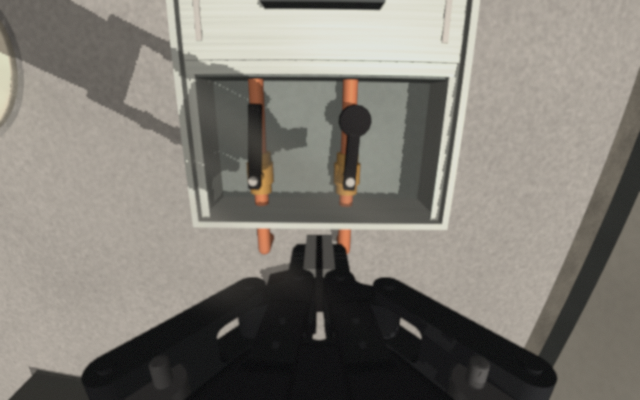

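The wrist view shows the open well. The disc handle is on the right, with the disc at (355,120) and pivot at (350,183). The plain bar is on the left, with its pivot at (252,183). The cover's lip is at (322,3).

```bash
python3 - <<'E'
from h import *
c,K,d,T=cam('wrist')
for n,uv,z in [('disc',(355,120),.074),('pivot',(350,183),.074),('plain pivot',(252,183),.074),('plain tip',(255,105),.074),('edge left bottom',(195,226),.097),('edge right bottom',(446,226),.097),('lip',(322,3),.113),('fing',(319,243),.2548)]:
    p=onplane(K,d,T,[uv],z)[0]; print(n,p.round(4),tobox(p).round(4))
st()
P=cloud(c,K,d,T)
for v,u in [(120,355),(150,352),(30,322),(68,322)]: print(P[v,u].round(4))
E
```

```text
disc [ 0.5608 -0.0063  0.074 ] [ 0.0336 -0.0465]
pivot [ 0.5669 -0.0763  0.074 ] [ 0.0315 -0.1167]
plain pivot [ 0.4554 -0.0914  0.074 ] [-0.081  -0.1188]
plain tip [ 0.4529 -0.0048  0.074 ] [-0.0734 -0.0325]
edge left bottom [ 0.3987 -0.1436  0.097 ] [-0.1434 -0.164 ]
edge right bottom [ 0.6788 -0.1049  0.097 ] [ 0.1393 -0.1582]
lip [0.5122 0.0888 0.113 ] [-0.0036  0.0536]
fing [ 0.5314 -0.0638  0.2548] [-0.0023 -0.1002]
t 5.35 box xy [-0.003  -0.1077] z 0.25 toolx yaw 97.59 xdir [-0.132  0.991 -0.005] zdir [-0.011 -0.006 -1.   ] F [ 0.1 -0.9  0.3] w -0.002
[ 0.5608 -0.0063  0.074 ]
[ 0.563  -0.0387  0.0737]
[0.5144 0.0725 0.0907]
[0.5189 0.0395 0.086 ]
```

>>> arm_command(
  steps=[
    [[-0.7,0.3,0.9],[0.02,-0.005,0],0.0],
    [[0,0,0],[0.02,-0.004,0.02],0.0],
    [[0,0,0],[0,0,0.04],0.0],
    [[0,0,0],[0,0,0.04],0.0],
    [[0,0,0],[0,0,0.02],0.0],
    [[0,0,0],[0,0,0],0.0],
  ],
)

```text
time: 5.95
ee_pos: [0.5171, -0.0268, 0.1258]
tool_rot: [2.081, 2.352, 0.004]
contact_force: [-0.7, -0.3, -0.5]
gripper_width: -0.006
```

```bash
python3 - <<'E'
from h import *
st()
E
```

```text
t 5.95 box xy [-0.0122 -0.0618] z 0.1258 toolx yaw 97.0 xdir [-0.122  0.993  0.001] zdir [ 0.002  0.001 -1.   ] F [-0.7 -0.3 -0.5] w -0.006
```

>>> arm_command(
  steps=[
    [[0,0,0],[-0.003,0,0.03],0.0],
    [[0,0,0],[0,0,0.02],0.0],
    [[0,0,0],[0,0,0.008],0.0],
    [[0,0,0],[0,0,0],0.0],
  ],
)

```text
time: 6.35
ee_pos: [0.5201, -0.0288, 0.07]
tool_rot: [2.075, 2.352, 0.007]
contact_force: [0.6, 0.4, -0.3]
gripper_width: 0.0
```

```bash
python3 - <<'E'
from h import *
st()
E
```

```text
t 6.35 box xy [-0.0095 -0.0642] z 0.07 toolx yaw 97.15 xdir [-0.124  0.992 -0.001] zdir [ 0.007  0.    -1.   ] F [ 0.6  0.4 -0.3] w 0.0
```

>>> arm_command(
  steps=[
    [[0,0,0],[0,0,0.006],0.0],
    [[0,0,0],[0.002,0.012,0],0.0],
    [[0,0,0],[0.002,0.012,0],0.0],
    [[0,0,0],[0.001,0.012,0],0.0],
    [[0,0,0],[0,0.012,0],0.0],
  ],
)

```text
time: 6.85
ee_pos: [0.5692, -0.0184, 0.0688]
tool_rot: [2.072, 2.35, 0.006]
contact_force: [-2.6, -2.8, -1.4]
gripper_width: 0.001
```

```bash
python3 - <<'E'
from h import *
st()
c,K,d,T=cam('wrist'); save(c,'w2')
for l in ['marked_handle','marked_tip']:
    for r in robot.spot_in('wrist',l)[:2]: print(l,r,tobox(onplane(K,d,T,[r['at']],.074)[0]).round(4))
E
```

```text
t 6.85 box xy [ 0.0405 -0.0596] z 0.0688 toolx yaw 97.19 xdir [-0.125  0.992 -0.004] zdir [ 0.009 -0.003 -1.   ] F [-2.6 -2.8 -1.4] w 0.001
marked_handle {'at': [361.6, 250.1], 'conf': 0.91} [ 0.064  -0.0562]
marked_tip {'at': [366.4, 251.5], 'conf': 0.95} [ 0.0667 -0.057 ]
marked_tip {'at': [258.2, 211.9], 'conf': 0.22} [ 0.0101 -0.0346]
```

View pics/w2.png

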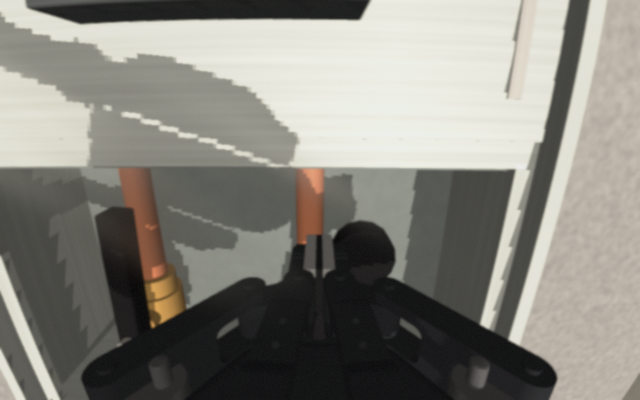

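The disc is now at (365,250) in the wrist view and the handle has turned about 30°. Continuing round the arc.

>>> arm_command(
  steps=[
    [[0,0,0],[-0.001,0.011,0.004],0.0],
    [[0,0,0],[-0.005,0.01,0],0.0],
    [[0,0,0],[-0.006,0.01,0],0.0],
    [[0,0,0],[-0.008,0.008,0],0.0],
  ],
)

```text
time: 7.4
ee_pos: [0.6074, -0.0353, 0.0674]
tool_rot: [2.072, 2.353, -0.004]
contact_force: [-4.8, -1.3, 1.6]
gripper_width: -0.001
```

```bash
python3 - <<'E'
from h import *
st()
c,K,d,T=cam('wrist')
for l in ['marked_handle','marked_tip']:
    for r in robot.spot_in('wrist',l)[:2]: print(l,r,tobox(onplane(K,d,T,[r['at']],.074)[0]).round(4))
E
```

```text
t 7.4 box xy [ 0.0765 -0.0808] z 0.0674 toolx yaw 97.26 xdir [-0.126  0.992 -0.006] zdir [ 0.003 -0.006 -1.   ] F [-4.8 -1.3  1.6] w -0.001
marked_handle {'at': [362.0, 266.8], 'conf': 0.78} [ 0.1006 -0.0867]
marked_tip {'at': [367.2, 266.2], 'conf': 0.76} [ 0.1034 -0.0863]
```

>>> arm_command(
  steps=[
    [[0,0,0],[-0.008,0.005,0],0.0],
    [[0,0,0],[-0.009,0.003,0.002],0.0],
    [[0,0,0],[-0.006,0,0],0.0],
  ],
)

```text
time: 7.85
ee_pos: [0.6196, -0.054, 0.0663]
tool_rot: [2.074, 2.354, 0.009]
contact_force: [-3.2, 21.7, 3.3]
gripper_width: -0.004
```

```bash
python3 - <<'E'
from h import *
st()
c,K,d,T=cam('wrist')
for l in ['marked_handle','marked_tip']:
    for r in robot.spot_in('wrist',l)[:2]: print(l,r,tobox(onplane(K,d,T,[r['at']],.074)[0]).round(4))
E
```

```text
t 7.85 box xy [ 0.0864 -0.1007] z 0.0663 toolx yaw 97.23 xdir [-0.126  0.992  0.001] zdir [ 0.007  0.002 -1.   ] F [-3.2 21.7  3.3] w -0.004
marked_handle {'at': [260.7, 276.1], 'conf': 0.83} [ 0.0557 -0.1121]
marked_handle {'at': [219.6, 13.6], 'conf': 0.27} [0.0444 0.0138]
marked_tip {'at': [263.0, 276.1], 'conf': 0.97} [ 0.0569 -0.1121]
```

The push force reached 22 N, so the handle is on its stop. Retreating and checking.

>>> arm_command(
  steps=[
    [[0,0,0],[0.012,0,0],0.0],
    [[0,0,0],[0.005,0,-0.02],0.0],
    [[0,0,0],[0,0,-0.045],0.0],
    [[0,0,0],[0,0,-0.045],0.0],
    [[0,0,0],[-0.02,-0.04,-0.02],0.0],
    [[0,0,0],[-0.02,-0.04,-0.02],0.0],
    [[0,0,0],[0,0,-0.02],0.0],
    [[0,0,0],[0,0,0],0.0],
    [[0,0,0],[0,0,0],0.0],
  ],
)

```text
time: 8.9
ee_pos: [0.544, -0.0894, 0.2439]
tool_rot: [2.06, 2.342, 0.016]
contact_force: [-0.8, 0.9, -0.1]
gripper_width: 0.001
```

```bash
python3 - <<'E'
from h import *
st()
c,K,d,T=cam('wrist'); save(c,'w3')
for l in ['marked_handle','marked_tip','plain_handle','lip']:
    for r in robot.spot_in('wrist',l)[:2]: print(l,r,tobox(onplane(K,d,T,[r['at']],.074)[0]).round(4))
c,K,d,T=cam('side');save(c,'s3'); P=cloud(c,K,d,T)
t=P.reshape(-1,3);t=t[(t[:,2]>.105)&(t[:,2]<.118)&(t[:,0]>.4)&(t[:,0]<.65)&(t[:,1]>0.05)&(t[:,1]<.13)];print(len(t),tobox(t.mean(0)))
E
```

```text
t 8.9 box xy [ 0.0073 -0.1271] z 0.2439 toolx yaw 97.33 xdir [-0.128  0.992 -0.01 ] zdir [ 0.023 -0.007 -1.   ] F [-0.8  0.9 -0.1] w 0.001
marked_handle {'at': [384.1, 168.6], 'conf': 0.78} [ 0.0845 -0.1191]
marked_handle {'at': [308.1, 121.5], 'conf': 0.66} [-0.0001 -0.0689]
marked_tip {'at': [387.4, 171.5], 'conf': 0.89} [ 0.0885 -0.1224]
plain_handle {'at': [239.7, 133.7], 'conf': 0.63} [-0.0729 -0.082 ]
lip {'at': [313.5, 20.8], 'conf': 0.96} [0.005 0.027]
183 [-0.00225477  0.04967144]
```

View pics/w3.png

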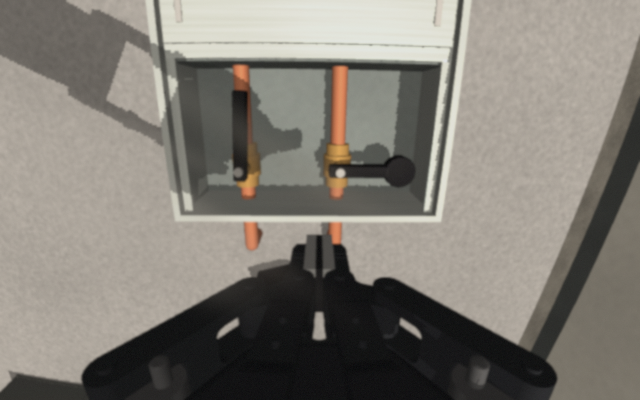

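View pics/s3.png

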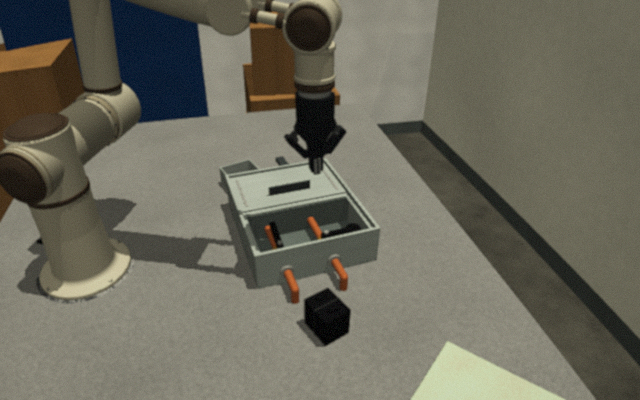

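The wrist view shows the marked handle square across its pipe, with its pivot at (340,172) and disc at (400,171), parallel to the box's end wall. The plain bar is unchanged. The cover lip is at box y = +49.7 mm, against a nominal 50 mm at the stop. The robot is clear of everything.

```bash
python3 -c "
from h import *
print(robot.hand_in()); st()"
```

```text
the job is handed in; nothing more can be done
None
the job is handed in; nothing more can be done
```

The cover is against its stop at the decked end, and the disc-ended handle is turned a quarter turn onto its shut stop. The job was handed in at about 9 s of robot time, with the gripper about 0.24 m above the bench.

- **Cover:** I pushed it by the lip until the force rose to 35 N. The lip then measured +49.7 mm in the box frame, against 50 mm expected at the stop.
- **Marked handle:** I pushed it round with closed fingers until the force rose to 22 N. In the last wrist picture it lies square across its pipe, within about 1–2° by eye.
- **Other things:** The plain handle looks unmoved, and the breaker sits where it was in the side view. I did not measure the junction box or pliers again, but nothing went near them.
- **What went wrong:** The first push rode at the top edge of the lip because the arm lagged behind its commands. I backed off, levelled the tool and went lower, and the cover stayed flat. My fitted box centre is a few millimetres off along y, which did not affect the result.

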